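# Open the active door of a small double-door cabinet, then draw the other door's flush bolt

## Robot

A 6-joint arm with a two-finger parallel gripper is mounted at the origin on a cart in front of the work surface, level with it; the furniture and walls round the work are solid. World frame = base frame: x ahead of the robot, y to its left, z up, the work surface at z = 0. Lengths are in m, angles in rad, forces in N, time in s.
With the tool pointing down it reaches from about 0.25 to 0.775 m from the base axis. Payload 4 kg.
Tool frame: the origin (TCP) lies midway between the tips of the shut fingers; the grasp point (between the pads) lies 19 mm behind it; y points along the fingers, x is the direction in which the jaws open and shut, and the axes are right-handed (so a half turn about y gives the same grasp; the last joint's range is limited). The gripper opens to 94 mm and grips with 3 to 60 N. Pads are 16 mm wide; open, the fingers measure 119 mm over their backs; the gripper's body (75 mm by 177 mm) begins 78 mm behind the grasp point.
Start: joints at [-1.441, 0.087, 1.371, -0, 1.684, -0.103], TCP at [0.127, -0.535, 0.206] pointing down, gripper open.
Joint ranges: [-3.1, 3.1], [-0.76, 2.03], [0.27, 2.55], [-1.08, 4.22], [0.17, 2.65], [-2.57, 2.57]. Speed limits (rad/s): [2.79, 2.79, 3.14, 3.14, 3.14, 3.14].

## Interface

Orientations are given as [roll, pitch, yaw] about the fixed x, y, z axes, in that order (R = Rz(yaw) Ry(pitch) Rx(roll)).
In Python, from bench import robot gives the robot as it stands.
- The arm moves only by the shell command python3 -m creep 'ROWS'. ROWS is JSON, a list of rows, each a list of 7 numbers: the shift along the tool's x, y, z in mm, then the turn, a rotation vector about the tool's x, y, z in degrees, then the closure in counts, from 0 (fully open) to 255 (shut). A call has 1 to 5 rows; each row is the pose to reach, as a shift and turn from the pose commanded when the call began, along the tool's axes at that moment; what a row does not reach only later rows make up. A row lasts 1/8 s, in which the tool goes at most 62.5 mm and 10.7 degrees, less where a joint would pass 70% of its speed; a pose out of reach is approached as far as the arm can. A call with a gripper value outside its range is refused whole. The fingers move at their own pace and stop on an object; the grip force is fixed at half the most. Time passes only in rows, so rows that repeat a pose let the fingers close. It gives the time, the measured TCP pose, the force and the opening at its end, in the units of the state.
- robot.get_obs(): the state, without advancing time (a new reading comes with each control period).
- robot.snapshot(name): name is "scene" or "top" or "wrist"; returns a dict with "color" (384x512x3 uint8, blue, green, red), "fx", "fy", "cx", "cy" (pixels), "world_from_camera" (4x4, takes a point from camera to world coordinates); the wrist camera has in their place "mount" (4x4, takes a point from camera to tool coordinates, whose origin is the TCP and whose axes are the tool frame's). Camera axes: x right, y down, z forward; pixel columns grow to the right and rows downward; lengths in m; the calibration is good to about 2 mm. A picture is of the moment at which its call begins: read the wrist's pose just before it. There is no depth.
- robot.close_job(): hands the job in, once; it reports no verdict.
Trained networks look in the newest picture that a camera, given by its name, has taken for a name from the list of things; names that differ only in an ending like _2 or _b are one class to them, and where a whole thing is asked for, a point or a joint stands for the part that bears it (a point fixed in the world has none). Each returns a list of dicts, best first, with "p" (0 to 1); they miss things now and then, are a little off and sometimes report something else, mostly with a low value. They report only what shows in the picture. A call takes as long as a camera call.
- robot.spot_in(name, camera): "point" ([x, y, z] in m, in world coordinates, good to about 4 mm: the middle of the surface that is visible of it).
- robot.landmark_of(name, camera): "point" ([x, y, z] in m, in world coordinates, good to about 4 mm: a listed point, or the origin of a listed thing).
The state is a dict: "time": time; "joint_positions": joint angles; "qvel": joint speeds; "joint_torque": joint torques, N m; "tool_pos": TCP position; "ee_rot": TCP orientation; "wrist_force": force on the tool from outside, world axes, zero at the start; "wrist_torque": the same for the moment, N m; "width": finger opening in m.
Only numpy, scipy, OpenCV 4.12 (cv2) and the standard library are available. Lean on these libraries where they do the work, as an engineer would, in place of code of your own. Each camera call takes 0.05 s, during which the arm holds its last target.

## Task

The little wooden two-door parts cabinet on the bench has to be made ready so that both its doors can swing. First open the active door (the one that carries the raised cover moulding along the middle, which hides the bolt) wide, to about square with the cabinet, then push the brass thumb-piece of the other door's flush bolt all the way down so that the bolt leaves the cabinet's top. Leave the active door wide open and the other door closed, and do not disturb the small things standing on the bench nearby.

Things in the scene. Friction and masses are not known exactly. Their poses are not given: they have to be found in the camera images.
- active_handle (a point): Grip point of the active (left) door's handle, an upright round steel bar of 10 mm, 34 mm in front of the door; 20 mm below the bar's top. Bar free all round to 35 mm below the point (posts lower down); cabinet top 29 mm above it. Cover moulding 54 mm right of it; the other door's equal bar 150 mm right. Turns with the door; closed: x into the cabinet, y left along the front, z up.
- active_hinge (a point): Point on the active door's vertical hinge line at the cabinet's left front edge, as high as active_handle; fixed to the cabinet. x from front to back, y left along the front, z up. The light wood cabinet (284 wide, 120 deep, 164 high, mm) is fixed to the bench; each door is 140 mm wide. The handle bar runs on an 89 mm circle about this line. A lamp overhangs to the right.
- active_door (a joint): Opening angle of the active (left) door in rad: 0 closed, limit 1.6; it starts closed or a little ajar. It grows as the door swings out towards the robot, clockwise seen from above. Light (about 1 N at the handle) and stays where it is left.
- bolt_thumb (a point): Flat top of the bolt's brass thumb-piece, which juts out 23 mm from the face of the passive (right) door near its meeting edge, 26 mm wide, 8 thick; the point is 14 mm in front of that face. Behind the active door's cover moulding until that door is open, then free from above and in front. Door's top 14 mm, cabinet's top 28 mm above it when up. x into the cabinet, y left, z up.
- flush_bolt (a joint): Travel of the flush bolt in m: 0 is up and engaged in the cabinet's top, 0.020 is fully down, against a stop (bolt free from about 0.014). The thumb-piece moves straight down with it. It needs about 3 N and stays where it is left.
- passive_door (a joint): Opening angle of the passive (right) door in rad: 0 closed, held by the bolt until that is down.
- film_can_mid (a point): Bystander: middle of a small black can with grey lid, 33 mm across, 54 mm high, standing on the bench in front of the cabinet's right half.
- cork_mid (a point): Bystander: middle of a cork bung, 46 mm across, 20 mm high, on the bench in front.
- spool_mid (a point): Bystander: middle of a pale spool, 42 mm across, 22 mm high, on the bench in front.

How it is judged:
On the way, in this order (a step that is already met when the one before it is completed fails the run):
1. the active door is open by more than 1.1 rad (value of joint active_door above 1.1 rad), for 0.2 s.
2. after that the flush bolt is drawn by more than 15 mm (value of joint flush_bolt above 0.015 m), for 0.2 s.
At the end, for the whole second after the job is handed in: The active door stands open by more than 1.1 rad (63 degrees) and at rest, the flush bolt is down by more than 15 of its 20 mm, the passive door is still closed (within 0.15 rad) and at rest, and the can, cork and spool are each within 30 mm of where they stood (value of joint active_door above 1.1 rad and value of joint flush_bolt above 0.015 m and value of joint passive_door below 0.15 rad and velocity of joint active_door between -0.05 and 0.05 rad/s and velocity of joint passive_door between -0.05 and 0.05 rad/s and distance of each of film_can_mid, cork_mid, spool_mid from where it was at the start of the episode below 0.03 m); the robot touches nothing.
It fails at once if a bystander (can, cork or spool) is moved by more than 50 mm (distance of any of film_can_mid, cork_mid, spool_mid from where it was at the start of the episode above 0.05 m).
It also fails if it takes over 45 s, if anything falls off the work surface, if the arm or the gripper's body presses on something with over 40 N, if the wrist force passes 120 N, or if a joint passes its speed limit or range.

## Working session

There is one attempt and no reset: what is moved stays moved. The work goes in short steps, Python scripts to look and compute and a shell command to move; the robot and the scene stay as the last step left them, time stands still between calls to the robot, and variables do not carry over. Pictures are saved under pics/ and viewed, and the job is handed in when it is done.

```bash
ls; mkdir -p pics
python3 - <<'E'
from bench import robot
import cv2
o=robot.get_obs();print({k:(v if not hasattr(v,'round') else v.round(3)) for k,v in o.items()})
for c in ["scene","top","wrist"]:
    s=robot.snapshot(c);cv2.imwrite(f"pics/{c}0.png",s["color"])
    print(c,s.get("world_from_camera",s.get("mount")),s["fx"])
    for n in ["active_handle","active_hinge","bolt_thumb","film_can_mid","cork_mid","spool_mid"]:
        for r in robot.landmark_of(n,c)[:2]: print(n,r)
E
```

```text
pics
{'time': 0.0, 'joint_positions': array([-1.441,  0.088,  1.372, -0.   ,  1.684, -0.103]), 'qvel': array([-0.001,  0.   ,  0.   , -0.   ,  0.001, -0.   ]), 'joint_torque': array([ 2.0000e-03, -3.4018e+01, -3.0242e+01,  7.2000e-02,  3.3000e-02,
       -0.0000e+00]), 'tool_pos': array([ 0.127, -0.535,  0.204]), 'ee_rot': array([-1.571,  0.002, -1.338]), 'wrist_force': array([-0.21 ,  0.005,  0.165]), 'wrist_torque': array([0.013, 0.018, 0.009]), 'width': 0.09367412689634029}
scene [[-0.69925693 -0.31679511  0.64084367 -0.12541858]
 [-0.71435132  0.34380817 -0.60950647  0.56756128]
 [-0.02723863 -0.88398914 -0.46671325  0.57076304]
 [ 0.          0.          0.          1.        ]] 475.9065017605986
active_handle {'point': [0.5512, 0.0005, 0.1352], 'p': 0.7}
active_hinge {'point': [0.5498, -0.0003, 0.1352], 'p': 0.63}
active_hinge {'point': [0.5696, 0.0836, 0.1341], 'p': 0.56}
film_can_mid {'point': [0.4757, -0.2624, 0.0268], 'p': 0.78}
film_can_mid {'point': [0.4645, -0.1822, 0.0097], 'p': 0.17}
cork_mid {'point': [0.5291, -0.1956, 0.0083], 'p': 0.64}
spool_mid {'point': [0.4669, 
[... 199 characters left out ...]
  0.          0.          1.        ]] 370.1638186770358
active_handle {'point': [0.5514, -0.001, 0.1343], 'p': 0.98}
active_hinge {'point': [0.5635, 0.0887, 0.1313], 'p': 0.89}
film_can_mid {'point': [0.4771, -0.267, 0.0321], 'p': 0.64}
cork_mid {'point': [0.5277, -0.195, 0.0076], 'p': 0.84}
cork_mid {'point': [0.4638, -0.1806, 0.0125], 'p': 0.4}
spool_mid {'point': [0.4648, -0.1811, 0.0158], 'p': 0.63}
wrist [[ 9.99999635e-01  1.99728866e-04 -8.30596462e-04  1.21646666e-03]
 [ 8.54096917e-04 -2.53483188e-01  9.67339415e-01 -1.81052097e-01]
 [-1.73366348e-05 -9.67339771e-01 -2.53483266e-01  7.42299907e-02]
 [ 0.00000000e+00  0.00000000e+00  0.00000000e+00  1.00000000e+00]] 314.3586260047351
```

View pics/scene0.png

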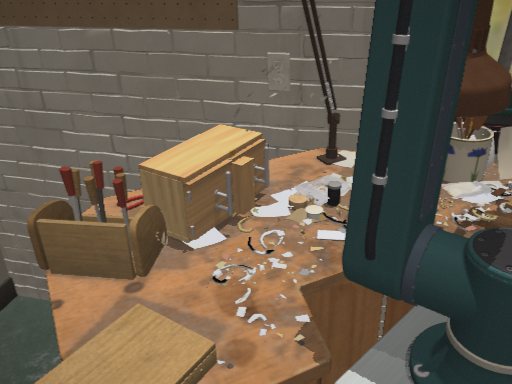

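View pics/top0.png

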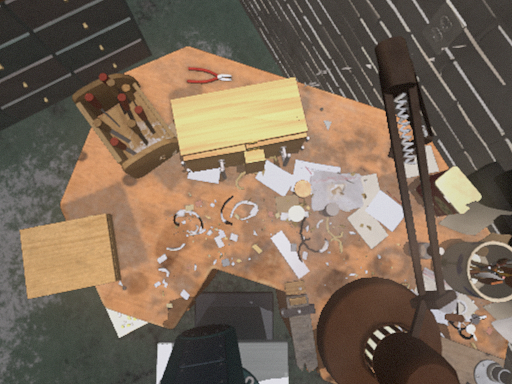

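Run:
```python
import cv2
a=cv2.imread("pics/top0.png")[70:230,150:350];cv2.imwrite("pics/t0z.png",cv2.resize(a,None,fx=4,fy=3.75 if 0 else 3.7,interpolation=cv2.INTER_CUBIC)[:600,:800])
a=cv2.imread("pics/scene0.png")[110:260,130:350];cv2.imwrite("pics/s0z.png",cv2.resize(a,None,fx=3.6,fy=3.6,interpolation=cv2.INTER_CUBIC))
```

```text
(no output)
```

View pics/t0z.png

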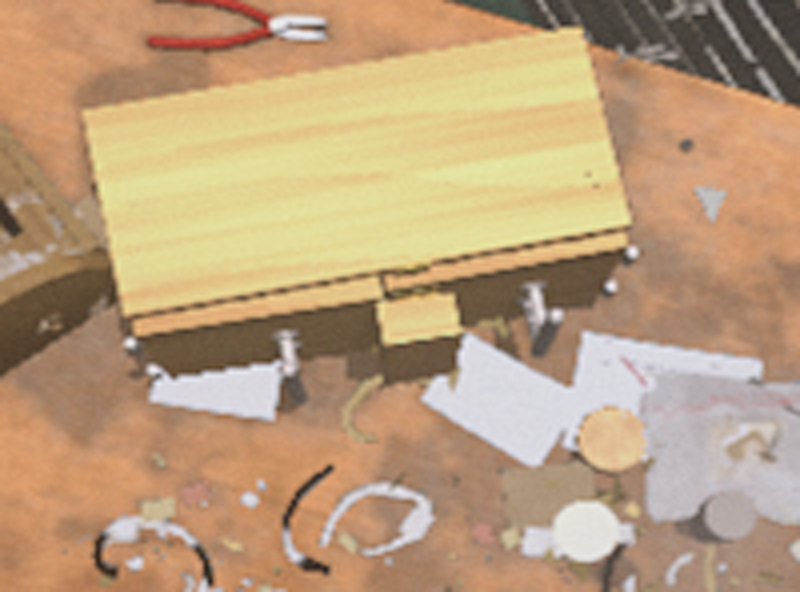

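View pics/s0z.png

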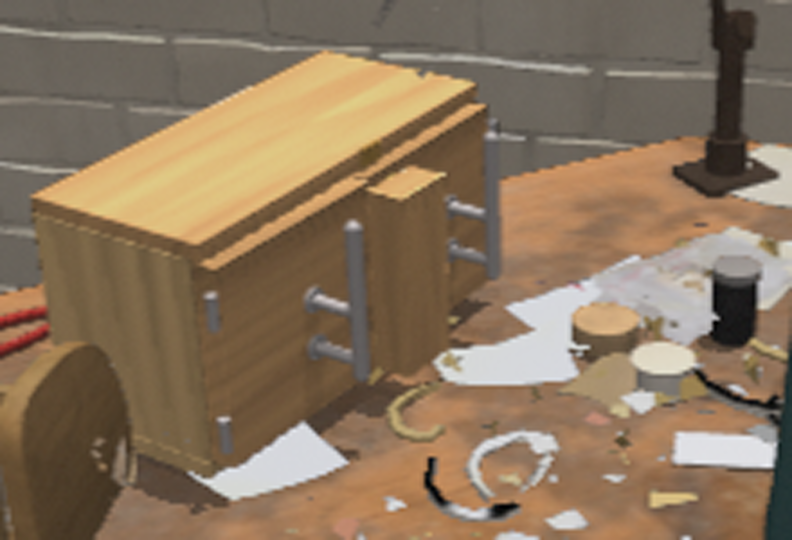

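```bash
cat > h.py <<'E'
import numpy as np
from bench import robot
def proj(s,u,v,z):
    T=np.array(s["world_from_camera"]);d=T[:3,:3]@np.array([(u-s["cx"])/s["fx"],(v-s["cy"])/s["fy"],1]);o=T[:3,3]
    return o+d*(z-o[2])/d[2]
E
python3 - <<'E'
from h import *
s=robot.snapshot("top")
P=[proj(s,150+x/4,70+y/3.7,.164) for x,y in [(122,316),(632,225),(85,112),(582,28)]]
P=np.array(P);print(P.round(4))
print(np.linalg.norm(P[0]-P[1]),np.linalg.norm(P[0]-P[2]))
d=P[0]-P[1];print("yaw of cabinet y",np.degrees(np.arctan2(-d[0],d[1])))
d=P[2]-P[3];print(np.degrees(np.arctan2(-d[0],d[1])))
for n in ["active_handle","active_hinge"]:print(robot.landmark_of(n,"top"))
print(robot.spot_in("passive_door","top"),robot.spot_in("active_door","top"))
E
```

```text
[[ 0.5762  0.0871  0.164 ]
 [ 0.6356 -0.1901  0.164 ]
 [ 0.7     0.1114  0.164 ]
 [ 0.759  -0.1635  0.164 ]]
0.2834982767906027 0.12613414624454153
yaw of cabinet y 12.097668446694751
12.12603104758694
[{'point': [0.5468, -0.001, 0.135], 'p': 0.88}]
[{'point': [0.566, 0.0888, 0.1329], 'p': 0.92}]
[{'point': [0.6111, -0.1374, 0.1235], 'p': 0.7}, {'point': [0.4648, -0.1778, 0.0221], 'p': 0.37}] [{'point': [0.5829, -0.011, 0.1239], 'p': 0.98}]
```

```bash
cat >> h.py <<'E'
def pix(s,p):
    T=np.array(s["world_from_camera"]);q=np.linalg.inv(T)@np.append(p,1);return s["fx"]*q[0]/q[2]+s["cx"],s["fy"]*q[1]/q[2]+s["cy"]
def tri(obs):
    A=[];b=[]
    for s,u,v in obs:
        T=np.array(s["world_from_camera"]);d=T[:3,:3]@np.array([(u-s["cx"])/s["fx"],(v-s["cy"])/s["fy"],1]);d/=np.linalg.norm(d)
        M=np.eye(3)-np.outer(d,d);A.append(M);b.append(M@T[:3,3])
    A=np.vstack(A);b=np.hstack(b);x=np.linalg.lstsq(A,b,rcond=None)[0];return x,np.linalg.norm(A@x-b)
E
python3 - <<'E'
from h import *
s=robot.snapshot("top");c=robot.snapshot("scene")
print("tcp in top",pix(s,[.127,-.535,.206]),"base",pix(s,[0,0,.2]))
print("lamp base scene(333,155)", proj(c,333,158,0))
print("lamp base in top", pix(s,proj(c,333,158,0)))
print("shade",tri([(s,375,325),(c,477,90)]))
for z in (.3,.4,.5,.6): print(z,"shade",proj(s,370,325,z).round(3),proj(s,318,325,z).round(3),"armelbow",proj(s,440,300,z).round(3), proj(s,390,60,z).round(3))
print("toolbox left-end top corner", proj(s,165,150,.12), proj(s,130,172,.12))
E
```

```text
tcp in top (np.float64(491.2976006471214), np.float64(379.88618017107365)) base (np.float64(214.0267768828816), np.float64(454.56823516912914))
lamp base scene(333,155) [ 0.64010008 -0.47962076  0.        ]
lamp base in top (np.float64(405.2709245511995), np.float64(149.6353889818286))
shade (array([ 0.22627178, -0.28846421,  0.31279399]), np.float64(0.04132025695037813))
0.3 shade [ 0.251 -0.269  0.3  ] [ 0.251 -0.179  0.3  ] armelbow [ 0.292 -0.394  0.3  ] [ 0.734 -0.325  0.3  ]
0.4 shade [ 0.271 -0.236  0.4  ] [ 0.272 -0.16   0.4  ] armelbow [ 0.306 -0.342  0.4  ] [ 0.68  -0.284  0.4  ]
0.5 shade [ 0.292 -0.203  0.5  ] [ 0.292 -0.141  0.5  ] armelbow [ 0.321 -0.29   0.5  ] [ 0.626 -0.242  0.5  ]
0.6 shade [ 0.313 -0.171  0.6  ] [ 0.313 -0.123  0.6  ] armelbow [ 0.335 -0.238  0.6  ] [ 0.573 -0.201  0.6  ]
toolbox left-end top corner [0.59900684 0.13054725 0.12      ] [0.54714892 0.20645369 0.12      ]
```

View pics/wrist0.png

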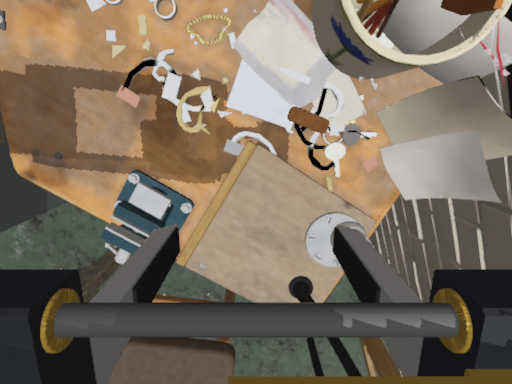

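Run:
```python
import cv2
a=cv2.imread("pics/scene0.png")[0:240,290:512];b=cv2.imread("pics/top0.png")[220:384,290:512]
cv2.imwrite("pics/z1.png",cv2.resize(a,None,fx=2.5,fy=2.5,interpolation=cv2.INTER_CUBIC));cv2.imwrite("pics/z2.png",cv2.resize(b,None,fx=3,fy=3,interpolation=cv2.INTER_CUBIC))
```

```text
(no output)
```

View pics/z1.png

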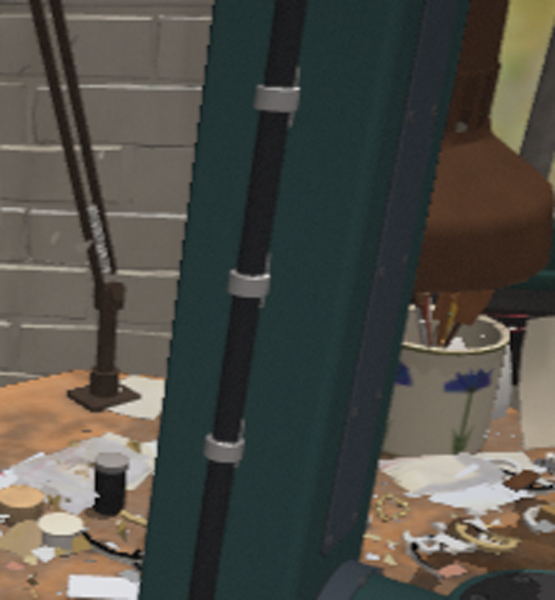

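View pics/z2.png

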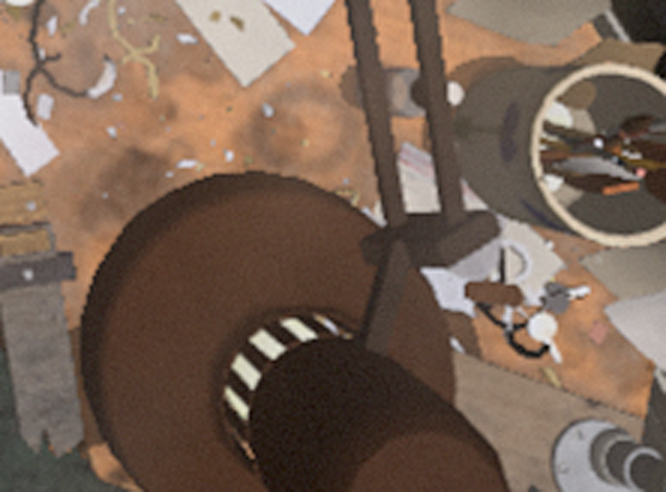

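Run:
```python
from h import *
s=robot.snapshot("top");c=robot.snapshot("scene")
a=np.linspace(0,2*np.pi,200)
for z in np.arange(.3,.66,.05):
    C=proj(s,379,339,z);R=np.linalg.norm(proj(s,317,339,z)-C)
    q=np.array([pix(c,C+R*np.array([np.cos(t),np.sin(t),0])) for t in a])
    print(z.round(2),C.round(3),R.round(3),"u",q[:,0].min().round(),q[:,0].max().round(),"v",q[:,1].min().round(),q[:,1].max().round())
```

```text
0.3 [ 0.228 -0.284  0.3  ] 0.106 u 396.0 522.0 v 85.0 121.0
0.35 [ 0.24  -0.266  0.35 ] 0.098 u 393.0 512.0 v 62.0 90.0
0.4 [ 0.252 -0.249  0.4  ] 0.09 u 389.0 501.0 v 37.0 58.0
0.45 [ 0.264 -0.231  0.45 ] 0.082 u 386.0 490.0 v 10.0 24.0
0.5 [ 0.276 -0.214  0.5  ] 0.074 u 381.0 478.0 v -19.0 -11.0
0.55 [ 0.288 -0.196  0.55 ] 0.065 u 377.0 466.0 v -51.0 -48.0
0.6 [ 0.3   -0.179  0.6  ] 0.057 u 372.0 452.0 v -89.0 -85.0
0.65 [ 0.312 -0.161  0.65 ] 0.049 u 367.0 438.0 v -131.0 -122.0
```

```bash
python3 -m creep '[[-30,0,0,0,0,0,0],[-60,0,0,0,0,0,0],[-60,-40,0,0,0,0,0],[-60,-80,0,0,0,0,0],[-60,-80,0,0,0,0,0]]'; python3 -c "
from bench import robot
o=robot.get_obs();print(o['joint_positions'].round(4).tolist(),o['tool_pos'].round(4).tolist(),o['ee_rot'].round(3).tolist())"; python3 -m creep '[[-50,0,0,0,0,0,0],[-100,0,0,0,0,0,0],[-150,0,0,0,0,0,0],[-200,0,0,0,0,0,0],[-200,0,0,0,0,0,0]]'; python3 -c "
from bench import robot
o=robot.get_obs();print(o['joint_positions'].round(4).tolist(),o['tool_pos'].round(4).tolist(),o['ee_rot'].round(3).tolist())"
```

```text
time: 2.12
tool_pos: [0.1132, -0.4782, 0.2897]
ee_rot: [-1.572, -0.008, -1.338]
wrist_force: [-0.3, 0.4, 0.6]
width: 0.0942
[-1.4538, -0.0514, 1.3463, 0.0, 1.8386, -0.1158] [0.1132, -0.4782, 0.2897] [-1.572, -0.008, -1.338]
time: 2.75
tool_pos: [0.0666, -0.2804, 0.2854]
ee_rot: [-1.571, -0.003, -1.339]
wrist_force: [-1.2, -0.7, -0.3]
width: 0.0942
[-1.5351, -0.5115, 1.7022, -0.0, 1.9483, -0.1964] [0.0666, -0.2804, 0.2854] [-1.571, -0.003, -1.339]
```

Run:
```python
import numpy as np
D=[([.088,1.372],[.127,-.535,.204]),([-.0514,1.3463],[.1132,-.4782,.2897]),([-.5115,1.7022],[.0666,-.2804,.2854])]
A=[];b=[]
for (a,e),p in D:
    rp=np.sqrt(p[0]**2+p[1]**2-.0565**2)
    A+=[[np.sin(a),np.sin(a+e),1,0],[np.cos(a),np.cos(a+e),0,1]];b+=[rp,p[2]]
print(*np.linalg.lstsq(np.array(A),np.array(b),rcond=None))
```

```text
[ 0.40836674  0.50483285  0.01547406 -0.25741762] [0.00010857] 4 [2.49689353 2.37685158 0.31257936 0.1356224 ]
```

```bash
python3 -m creep '[[-40,-20,0,0,0,0,255],[-80,-40,0,0,0,0,255],[-128,-60,0,0,0,0,255],[-128,-60,0,0,0,0,255]]'; python3 -c "
from bench import robot
o=robot.get_obs();print(o['joint_positions'].round(4).tolist(),o['tool_pos'].round(4).tolist(),o['ee_rot'].round(3).tolist())
import cv2
cv2.imwrite('pics/s1.png',robot.snapshot('scene')['color']);cv2.imwrite('pics/t1.png',robot.snapshot('top')['color'])"
```

```text
time: 3.25
tool_pos: [0.0372, -0.1596, 0.3468]
ee_rot: [-1.571, -0.001, -1.34]
wrist_force: [-0.6, -0.1, -0.4]
width: 0.0575
[-1.6937, -0.7547, 1.6853, -0.0003, 2.2098, -0.3538] [0.0372, -0.1596, 0.3468] [-1.571, -0.001, -1.34]
```

View pics/s1.png

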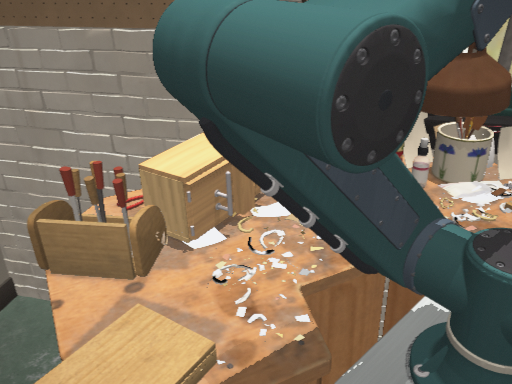

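View pics/t1.png

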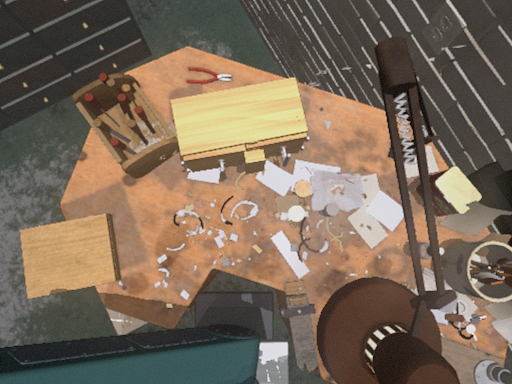

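```bash
python3 -m creep '[[-2.5,0,28.5,0,-10,0,255],[-10,0,56,0,-20,0,255],[-22,0,82,0,-30,0,255],[-38.5,0,105.5,0,-40,0,255],[-58.5,0,125.5,0,-50,0,255]]'; python3 -c "
from bench import robot
o=robot.get_obs();print(o['joint_positions'].round(4).tolist(),o['tool_pos'].round(4).tolist(),o['ee_rot'].round(3).tolist())
import cv2
cv2.imwrite('pics/s2.png',robot.snapshot('scene')['color']);cv2.imwrite('pics/t2.png',robot.snapshot('top')['color'])"
```

```text
time: 3.98
tool_pos: [0.1475, -0.0723, 0.3446]
ee_rot: [-1.569, 0.003, -0.459]
wrist_force: [0.1, 0.7, -0.1]
width: 0.0009
[-0.8094, -0.7531, 1.6897, 0.0009, 2.2081, -0.3504] [0.1475, -0.0723, 0.3446] [-1.569, 0.003, -0.459]
```

View pics/t2.png

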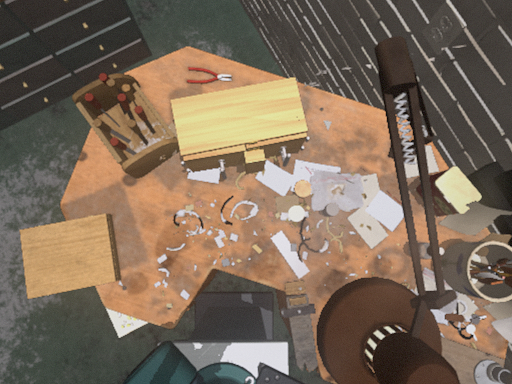

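View pics/s2.png

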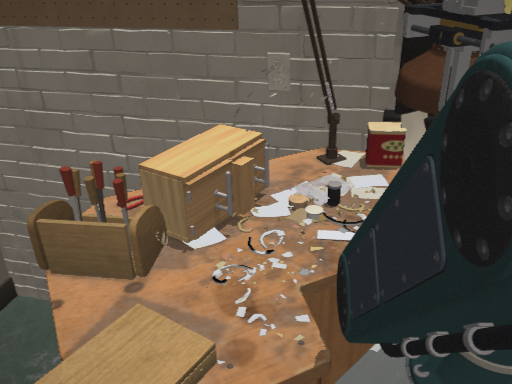

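```bash
python3 -m creep '[[-2.5,0,28.5,0,-10,0,200],[-10,0,56,0,-20,0,200],[-20,0,77,0,-28,0,200],[10,0,95,0,-38,0,200],[50,0,110,0,-48,0,200]]'; python3 -c "
from bench import robot
o=robot.get_obs();print(o['joint_positions'].round(4).tolist(),o['tool_pos'].round(4).tolist(),o['ee_rot'].round(3).tolist())"
```

```text
time: 4.7
tool_pos: [0.2417, 0.0026, 0.3456]
ee_rot: [-1.571, -0.001, 0.376]
wrist_force: [0.3, -0.6, 1.1]
width: 0.0204
[-0.2261, -0.5814, 1.6167, 0.0005, 2.1055, -0.6023] [0.2417, 0.0026, 0.3456] [-1.571, -0.001, 0.376]
```

```bash
python3 -m creep '[[40,0,-15,0,-10,0,200],[80,0,-31,0,-20,0,200],[120,0,-47,0,-30,0,190],[160,0,-62,0,-40,0,190],[195,30,-77,0,-50,0,190]]';python3 -m creep '[[0,10,0,0,-10,0,190],[0,20,0,0,-20,0,190],[0,40,0,0,-31,0,190],[0,40,0,0,-31,0,190]]'
cat > look.py <<'E'
import sys,cv2
from h import *
o=robot.get_obs();print(round(o['time'],2),o['joint_positions'].round(3).tolist(),o['tool_pos'].round(4).tolist(),o['ee_rot'].round(3).tolist(),o['wrist_force'].round(1),o['width'])
tag=sys.argv[1]
for c in sys.argv[2].split(','):
    s=robot.snapshot(c);cv2.imwrite(f'pics/{c}_{tag}.png',s['color'])
    for n in sys.argv[3:]:
        print(c,n,robot.landmark_of(n,c)[:2])
E
python3 look.py a wrist,top,scene active_handle
```

```text
time: 5.32
tool_pos: [0.453, 0.0003, 0.3159]
ee_rot: [-1.573, -0.001, 1.247]
wrist_force: [-0.4, 0.8, -0.7]
width: 0.0241
time: 5.82
tool_pos: [0.4493, 0.0008, 0.2728]
ee_rot: [-1.565, -0.003, 1.78]
wrist_force: [-0.3, 0.9, -0.1]
width: 0.0241
5.83 [-0.125, -0.137, 1.458, 0.001, 1.827, -1.905] [0.4493, 0.0008, 0.2728] [-1.565, -0.003, 1.78] [-0.3  0.9 -0.1] 0.02405236859729238
wrist active_handle [{'point': [0.5485, -0.0001, 0.135], 'p': 0.67}]
top active_handle []
scene active_handle [{'point': [0.5477, 0.0001, 0.1325], 'p': 0.75}]
```

View pics/wrist_a.png

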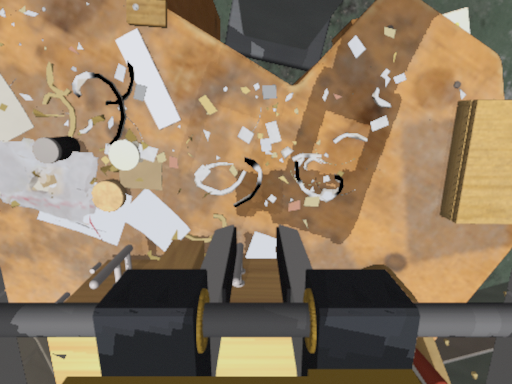

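View pics/scene_a.png

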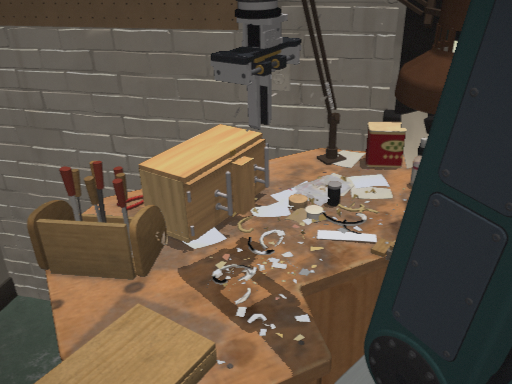

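```bash
python3 -m creep '[[-11,0,-49,0,0,0,175],[-22,0,-97.5,0,0,0,175],[-22,40,-97.5,0,0,0,175],[-22,90,-97.5,0,0,0,175],[-22,90,-97.5,0,0,0,175]]'; python3 look.py b wrist,scene active_handle
```

```text
time: 6.75
tool_pos: [0.5467, 0.0022, 0.1808]
ee_rot: [-1.56, -0.004, 1.786]
wrist_force: [-0.6, -0.5, 0.9]
width: 0.0297
6.75 [-0.1, 0.095, 1.411, 0.001, 1.647, -1.886] [0.5467, 0.0022, 0.1808] [-1.56, -0.004, 1.786] [-0.6 -0.5  0.9] 0.029690287390755875
wrist active_handle [{'point': [0.5489, -0.0017, 0.1372], 'p': 0.76}]
scene active_handle [{'point': [0.5491, 0.0005, 0.1331], 'p': 0.64}]
```

View pics/wrist_b.png

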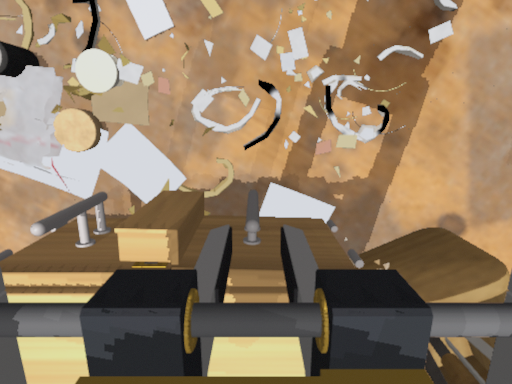

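View pics/scene_b.png

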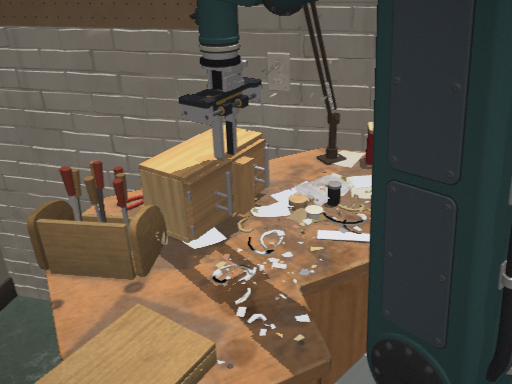

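```bash
python3 -m creep '[[-2,30,-2,0,0,0,175],[-2,59,-2,0,0,0,175],[-2,59,-2,0,0,0,175],[-2,59,-2,0,0,0,220]]'; python3 -m creep '[[0,0,0,0,0,0,240],[0,0,0,0,0,0,255],[0,0,0,0,0,0,255]]'; python3 look.py c wrist,top
```

```text
time: 7.45
tool_pos: [0.5538, 0.0001, 0.13]
ee_rot: [-1.575, 0.001, 1.786]
wrist_force: [0.4, -0.2, 0.8]
width: 0.0229
time: 7.82
tool_pos: [0.5536, 0.0009, 0.1294]
ee_rot: [-1.575, -0.001, 1.787]
wrist_force: [-0.7, 3.3, 5.7]
width: 0.0093
7.83 [-0.102, 0.119, 1.487, 0.002, 1.531, -1.889] [0.5536, 0.0009, 0.1294] [-1.575, -0.001, 1.787] [-0.7  3.3  5.7] 0.0092991506750736
```

View pics/wrist_c.png

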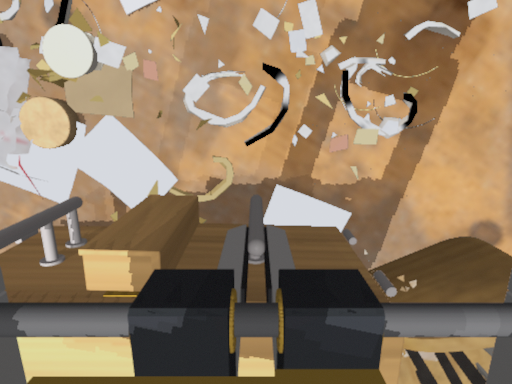

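```bash
python3 - <<'E'
import numpy as np
r=np.array([-34,-82.2])
def p(a):
    a=np.radians(a);return np.array([r[0]*np.cos(a)+r[1]*np.sin(a),-r[0]*np.sin(a)+r[1]*np.cos(a)])
for g in ([0,6,12,20,28,36],[36,44,52,60,68,76],[76,82,86,86]):
    for a in g[1:]:
        d=p(a)-p(g[0]);print(a,"x",d[1].round(1),"z",(-d[0]).round(1))
E
python3 -m creep '[[0,0,0,0,0,0,255],[3,0,8.5,0,0,0,255]]'
```

```text
6 x 4.0 z 8.4
12 x 8.9 z 16.3
20 x 16.6 z 26.1
28 x 25.6 z 34.6
36 x 35.7 z 41.8
44 x 11.0 z 5.7
52 x 22.7 z 9.9
60 x 34.9 z 12.4
68 x 47.2 z 13.1
76 x 59.6 z 12.2
82 x 9.1 z -1.9
86 x 15.1 z -3.6
86 x 15.1 z -3.6
time: 8.18
tool_pos: [0.5462, 0.0027, 0.1294]
ee_rot: [-1.579, -0.002, 1.786]
wrist_force: [4.4, 5.5, 4.5]
width: 0.0094
```

```bash
python3 -m creep '[[5,0,8,0,0,0,255],[13,0,17.5,0,0,0,255],[22,0,26,0,0,0,255],[32,0,33.5,0,0,0,255]]' && python3 look.py d top
```

```text
time: 8.68
tool_pos: [0.5055, 0.0253, 0.1292]
ee_rot: [-1.577, 0.002, 1.786]
wrist_force: [4.5, 0.1, 6.7]
width: 0.0092
8.68 [-0.062, 0.013, 1.601, 0.0, 1.522, -1.848] [0.5055, 0.0253, 0.1292] [-1.577, 0.002, 1.786] [4.5 0.1 6.7] 0.00920413996432694
```

View pics/top_d.png

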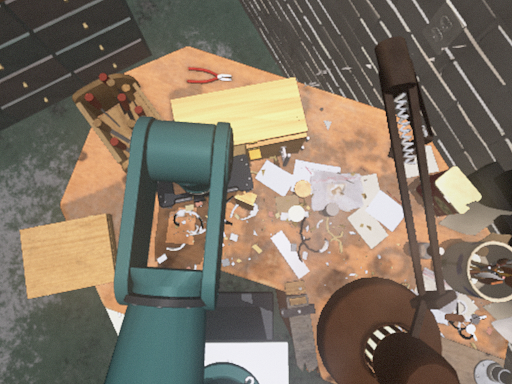

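```bash
python3 -m creep '[[11,0,5.5,0,0,0,255],[22.5,0,10,0,0,0,255],[35,0,12.5,0,0,0,255],[47,0,13,0,0,0,255],[59.5,0,12,0,0,0,255]]'; python3 -m creep '[[9,0,-2,0,0,0,255],[16,0,-4,0,0,0,255],[16,0,-4,0,0,0,255]]'; python3 look.py e scene,wrist active_handle
```

```text
time: 9.35
tool_pos: [0.4781, 0.0793, 0.1291]
ee_rot: [-1.569, 0.004, 1.785]
wrist_force: [-3.5, -4.5, 10.8]
width: 0.0091
time: 9.72
tool_pos: [0.4785, 0.0973, 0.129]
ee_rot: [-1.569, 0.0, 1.786]
wrist_force: [-4.1, -1.0, 9.9]
width: 0.0091
9.72 [0.085, -0.021, 1.634, -0.001, 1.53, -1.702] [0.4785, 0.0973, 0.129] [-1.569, 0.0, 1.786] [-4.1 -1.   9.9] 0.009116685788977582
scene active_handle [{'point': [0.4768, 0.0979, 0.1359], 'p': 0.59}]
wrist active_handle [{'point': [0.4789, 0.0955, 0.1353], 'p': 0.88}]
```

View pics/scene_e.png

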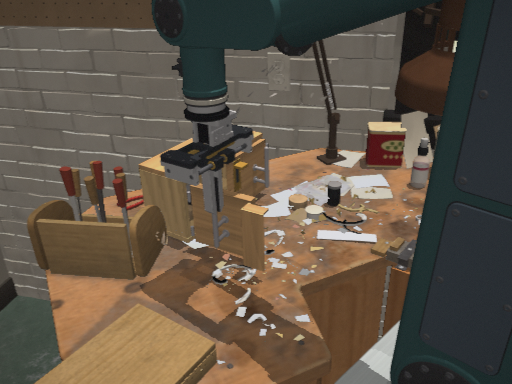

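View pics/wrist_e.png

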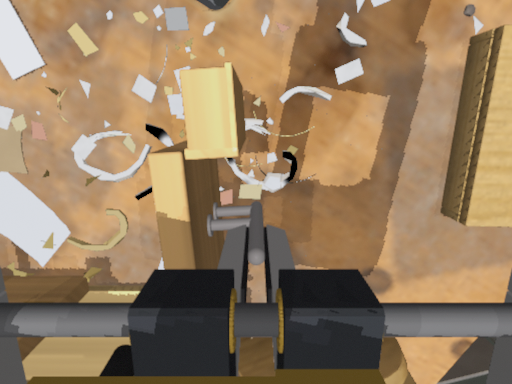

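```bash
python3 -m creep '[[0,0,0,0,0,0,215],[0,0,0,0,0,0,195],[0,0,0,0,0,0,195],[0,-30,0,0,0,0,195],[0,-80,0,0,0,0,195]]'; python3 -m creep '[[0,-50,0,0,0,0,255],[-50,-50,10,0,0,0,255],[-100,-50,20,0,0,0,255],[-150,-50,30,0,0,0,255],[-150,-50,30,0,0,0,255]]'; python3 look.py f top,scene,wrist active_handle bolt_thumb
```

```text
time: 10.55
tool_pos: [0.4781, 0.0973, 0.2051]
ee_rot: [-1.564, -0.002, 1.786]
wrist_force: [1.0, 0.5, -0.2]
width: 0.0221
time: 11.18
tool_pos: [0.4821, -0.0584, 0.2561]
ee_rot: [-1.569, -0.001, 1.78]
wrist_force: [0.6, 1.3, 0.3]
width: 0.0005
11.18 [-0.237, -0.06, 1.42, -0.0, 1.783, -2.018] [0.4821, -0.0584, 0.2561] [-1.569, -0.001, 1.78] [0.6 1.3 0.3] 0.0004997768333940468
top active_handle []
top bolt_thumb []
scene active_handle [{'point': [0.4759, 0.0958, 0.1363], 'p': 0.68}, {'point': [0.5275, -0.1928, 0.0109], 'p': 0.45}]
scene bolt_thumb [{'point': [0.5889, -0.072, 0.1323], 'p': 0.48}]
wrist active_handle [{'point': [0.4798, 0.0939, 0.1344], 'p': 0.92}]
wrist bolt_thumb []
```

View pics/wrist_f.png

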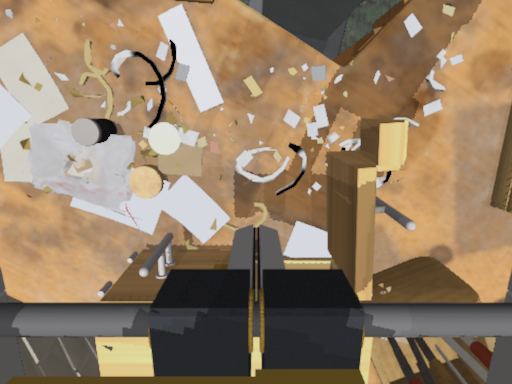

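View pics/scene_f.png

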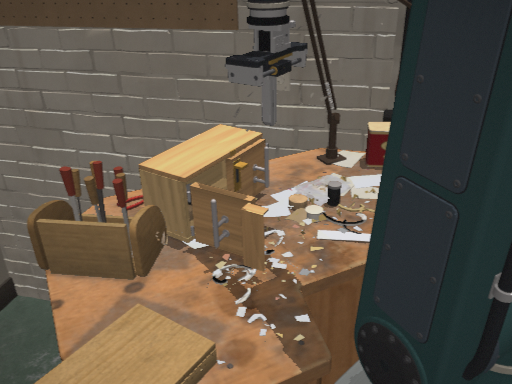

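View pics/top_f.png

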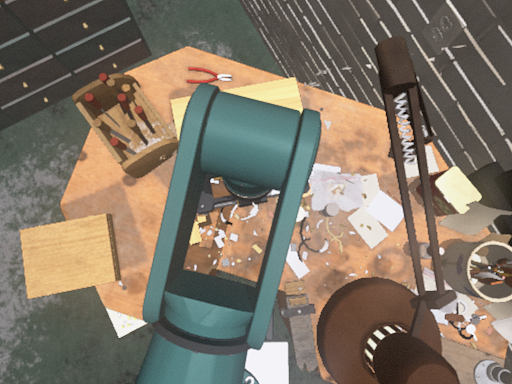

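Run:
```python
import cv2
a=cv2.imread("pics/top_d.png")[130:190,220:300];b=cv2.imread("pics/scene_f.png")[140:200,210:290]
cv2.imwrite("pics/z3.png",cv2.hconcat([cv2.resize(x,None,fx=5,fy=5,interpolation=cv2.INTER_CUBIC) for x in (a,b)]))
```

```text
(no output)
```

View pics/z3.png

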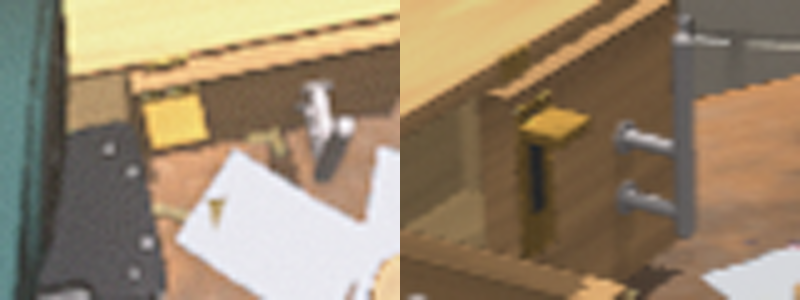

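Run:
```python
from h import *
s=robot.snapshot("top");c=robot.snapshot("scene")
print(tri([(s,255.4,153.8),(c,241,164.6)]))
for q in [(145,98),(203,93),(210,138),(150,148)]: print(proj(s,220+q[0]/5,130+q[1]/5,.135))
for q in [(520,128),(553,107),(590,118),(553,140)]: print(proj(c,210+(q[0]-400)/5,140+q[1]/5,.135))
```

```text
(array([ 0.59084686, -0.0743366 ,  0.1315591 ]), np.float64(0.0013828815610603523))
[ 0.59876299 -0.0604204   0.135     ]
[ 0.60146153 -0.08661071  0.135     ]
[ 0.5806804  -0.08984941  0.135     ]
[ 0.57571412 -0.06285663  0.135     ]
[ 0.59373956 -0.05493399  0.135     ]
[ 0.59942414 -0.0799527   0.135     ]
[ 0.57857318 -0.08291307  0.135     ]
[ 0.57385265 -0.05623919  0.135     ]
```

```bash
python3 -m creep '[[-18,0,-49,0,0,0,255],[-35.5,0,-97.5,0,0,0,255],[-35.5,40,-97.5,0,0,0,255],[-35.5,85,-97.5,0,0,0,255],[-35.5,85,-97.5,0,0,0,255]]'; python3 -m creep '[[0,0,0,0,0,0,255]]'; python3 look.py g scene,wrist bolt_thumb
```

```text
time: 12.35
tool_pos: [0.5826, -0.0684, 0.1668]
ee_rot: [-1.561, -0.005, 1.786]
wrist_force: [-0.1, 0.2, 0.2]
width: 0.0007
time: 12.48
tool_pos: [0.5861, -0.0693, 0.1739]
ee_rot: [-1.573, 0.0, 1.786]
wrist_force: [-0.2, 0.2, 0.5]
width: 0.0006
12.47 [-0.214, 0.183, 1.326, 0.001, 1.63, -2.0] [0.5861, -0.0693, 0.1739] [-1.573, 0.0, 1.786] [-0.2  0.2  0.5] 0.0006450091728451706
scene bolt_thumb []
wrist bolt_thumb [{'point': [0.5886, -0.0778, 0.1362], 'p': 0.56}]
```

View pics/wrist_g.png

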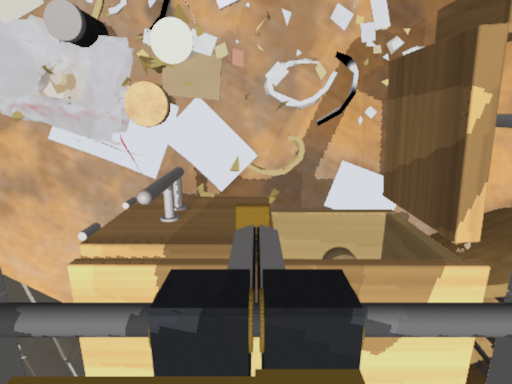

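Run:
```python
import cv2
b=cv2.imread("pics/scene_g.png")[100:220,180:320]
cv2.imwrite("pics/z4.png",cv2.resize(b,None,fx=5,fy=5,interpolation=cv2.INTER_CUBIC))
```

```text
(no output)
```

View pics/z4.png

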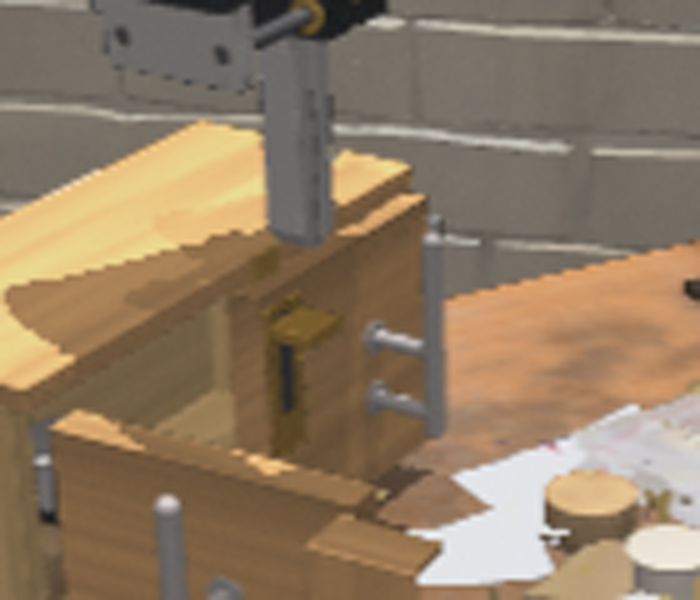

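```bash
python3 -m creep '[[-3.5,15,1.5,0,0,0,255],[-3.5,30,1.5,0,0,0,255],[-3.5,35,1.5,0,0,0,255],[-3.5,42,1.5,0,0,0,255],[-3.5,48,1.5,0,0,0,255]]'; python3 look.py h scene
```

```text
time: 13.3
tool_pos: [0.5844, -0.0729, 0.1239]
ee_rot: [-1.571, -0.001, 1.786]
wrist_force: [-2.1, 0.7, 3.2]
width: 0.0005
13.3 [-0.221, 0.203, 1.403, 0.001, 1.537, -2.007] [0.5844, -0.0729, 0.1239] [-1.571, -0.001, 1.786] [-2.1  0.7  3.2] 0.00046340955944372374
```

Run:
```python
import cv2
b=cv2.imread("pics/scene_h.png")[100:220,180:320]
cv2.imwrite("pics/z5.png",cv2.resize(b,None,fx=5,fy=5,interpolation=cv2.INTER_CUBIC))
```

```text
(no output)
```

View pics/z5.png

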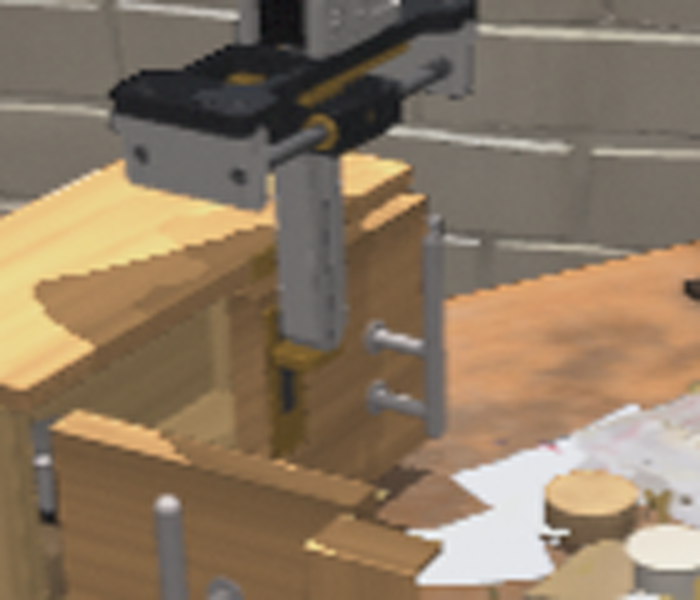

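```bash
python3 -m creep '[[0,4,0,0,0,0,255],[0,7,0,0,0,0,255],[0,9,0,0,0,0,255],[0,9,0,0,0,0,255]]';  python3 -m creep '[[0,2,0,0,0,0,255],[0,2,0,0,0,0,255]]'
```

```text
time: 13.85
tool_pos: [0.5848, -0.073, 0.1162]
ee_rot: [-1.572, -0.0, 1.786]
wrist_force: [-4.0, -0.8, 7.0]
width: 0.0004
time: 14.1
tool_pos: [0.5849, -0.073, 0.1161]
ee_rot: [-1.573, 0.0, 1.786]
wrist_force: [-5.5, -0.2, 12.2]
width: 0.0006
```

```bash
python3 -m creep '[[0,2,0,0,0,0,255],[0,2,0,0,0,0,255]]'
```

```text
time: 14.35
tool_pos: [0.585, -0.073, 0.116]
ee_rot: [-1.574, 0.001, 1.786]
wrist_force: [-8.6, 1.7, 17.1]
width: 0.0004
```

```bash
python3 -m creep '[[0,-10,0,0,0,0,255],[0,-60,2,0,0,0,255],[0,-110,4,0,0,0,255],[0,-120,60,0,0,0,255],[0,-120,100,0,0,0,255]]'; python3 -m creep '[[0,0,0,0,0,0,255],[0,0,0,0,0,0,255]]'; python3 look.py i scene,wrist active_handle bolt_thumb film_can_mid cork_mid spool_mid
```

```text
time: 14.98
tool_pos: [0.4869, -0.0949, 0.2322]
ee_rot: [-1.574, 0.001, 1.786]
wrist_force: [0.7, -0.5, 0.0]
width: 0.0008
time: 15.22
tool_pos: [0.4876, -0.0944, 0.2306]
ee_rot: [-1.572, -0.001, 1.786]
wrist_force: [0.1, -0.4, -0.3]
width: 0.0006
15.22 [-0.306, -0.036, 1.447, 0.001, 1.73, -2.092] [0.4876, -0.0944, 0.2306] [-1.572, -0.001, 1.786] [ 0.1 -0.4 -0.3] 0.0005581595144426729
scene active_handle [{'point': [0.4762, 0.0964, 0.133], 'p': 0.76}]
scene bolt_thumb [{'point': [0.5881, -0.0721, 0.1158], 'p': 0.57}]
scene film_can_mid [{'point': [0.4701, -0.2609, 0.029], 'p': 0.86}]
scene cork_mid [{'point': [0.53, -0.1945, 0.0097], 'p': 0.68}, {'point': [0.5711, 0.0874, 0.1356], 'p': 0.31}]
scene spool_mid [{'point': [0.4618, -0.1812, 0.0118], 'p': 0.51}]
wrist active_handle [{'point': [0.4783, 0.0978, 0.137], 'p': 0.86}, {'point': [0.4728, -0.2658, 0.0242], 'p': 0.18}]
wrist bolt_thumb [{'point': [0.465, -0.1797, 0.0145], 'p': 0.42}]
wrist film_can_mid [{'point': [0.4716, -0.268, 0.0235], 'p': 0.79}]
wrist cork_mid [{'point': [0.5278, -0.1943, 0.014], 'p': 0.97}]
wrist spool_mid [{'point': [0.4672, -0.1783, 0.0139], 'p': 0.58}]
```

Run:
```python
import cv2
b=cv2.imread("pics/scene_i.png")[100:270,130:350]
cv2.imwrite("pics/z6.png",cv2.resize(b,None,fx=3.5,fy=3.5,interpolation=cv2.INTER_CUBIC))
```

```text
(no output)
```

View pics/z6.png

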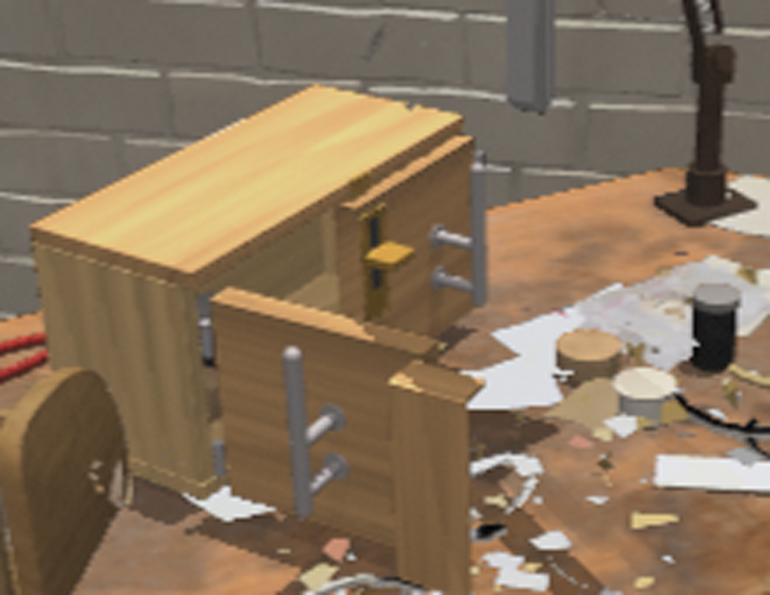

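Run:
```python
from h import *
import cv2
c=robot.snapshot("scene")
for z in (.136,.121,.116): print(z,pix(c,np.array([.587,-.0725,z])))
a=cv2.imread("pics/scene_f.png")[150:190,225:265];b=c["color"][150:190,225:265]
cv2.imwrite("pics/z7.png",cv2.hconcat([cv2.resize(x,None,fx=10,fy=10,interpolation=cv2.INTER_CUBIC) for x in (a,b)]))
```

```text
0.136 (np.float64(241.9333912079439), np.float64(163.5745637121607))
0.121 (np.float64(242.2048274372842), np.float64(169.731611221439))
0.116 (np.float64(242.29450861584044), np.float64(171.76586905946203))
```

View pics/z7.png

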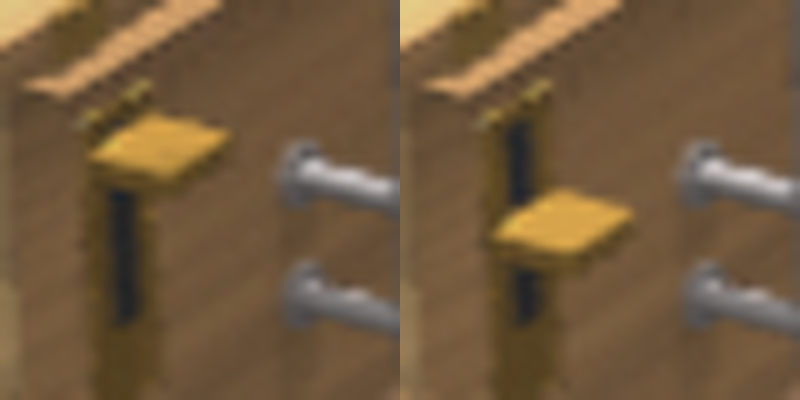

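Run:
```python
import cv2,numpy as np
a=cv2.imread("pics/scene_f.png");b=cv2.imread("pics/scene_i.png")
up=lambda x:cv2.resize(x,None,fx=10,fy=10,interpolation=cv2.INTER_CUBIC)
t=up(a[161:170,235:249]);r=cv2.matchTemplate(up(b[155:185,230:254]),t,cv2.TM_CCOEFF_NORMED)
_,m,_,l=cv2.minMaxLoc(r);print(m,"shift px",l[0]/10-5,l[1]/10-6)
t=up(a[160:200,255:275]);r=cv2.matchTemplate(up(b[155:205,250:280]),t,cv2.TM_CCOEFF_NORMED)
_,m,_,l=cv2.minMaxLoc(r);print("door bar",m,l[0]/10-5,l[1]/10-5)
```

```text
0.9800653457641602 shift px 0.2999999999999998 7.800000000000001
door bar 0.9986937642097473 0.0 0.0
```

```bash
python3 -c "
from bench import robot
print(robot.close_job())
print(robot.get_obs()['time'])"
```

```text
the job is handed in; nothing more can be done
None
the job is handed in; nothing more can be done
```

I opened the active door to about 86° (1.5 rad) and pushed the flush bolt down onto its stop. I then backed the arm off and handed the job in at about 15.3 s, so no verdict is available yet.

- **Arm path:** I retracted the arm to pass the lamp, gripped the door's handle bar and drew it round its arc. I let go, then pressed the thumb-piece straight down with the fingers shut.
- **Active door:** both the scene and wrist cameras place the handle at about (0.477, 0.097), which matches that angle.
- **Bolt travel:** image matching of the thumb-piece gives about 19 mm down. The fingers stopped at z = 0.116 while the force rose from 7 to 17 N, so the bolt is on its stop. The scene camera's network reading gives about 16.5 mm, which is somewhat less but within its 4 mm error.
- **Passive door:** its handle bar shows no shift in the images, so the door is still closed.
- **Bystanders:** the can, cork and spool are each within about 7 mm of their first readings, which is within the detection noise.
- **Robot:** the wrist force is about 0, so it touches nothing.
- **Misdetection:** the wrist camera reported the thumb-piece at the spool's place with a low score (0.42). I disregarded it.

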